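# Hang a loaded carrier behind the lip of the cure line's hanger bar

### The arm

A 6-joint arm with a two-finger parallel gripper is mounted at the origin on the work surface. World frame = base frame: x ahead of the robot, y to its left, z up, the work surface at z = 0. Lengths are in m, angles in degrees, forces in N, time in s.
With the tool pointing down it reaches from about 0.3 to 0.75 m from the base axis. Payload 8.5 kg.
Tool frame: the origin (TCP) lies midway between the tips of the shut fingers; the grasp point (between the pads) lies 19 mm behind it (env.grip_depth is the distance from the TCP to the grasp point, in m); y points along the fingers, x is the direction in which the jaws open and shut, and the axes are right-handed (so a half turn about y gives the same grasp; the last joint's range is limited). The gripper opens to 85 mm and grips with 20 to 120 N. Pads are 22 mm wide; open, the fingers measure 114 mm over their backs; the gripper's body (76 mm by 85 mm) begins 54 mm behind the grasp point. The pads swing forward as they close: fully open they stand 13 mm farther back than shut.
Start: joints at [-88.253, 21.807, 74.336, -0, 83.858, -12.336], TCP at [0.134, -0.533, 0.231] pointing down, gripper open.
Joint ranges: [-178.18, 178.18], [-50.72, 133.34], [12.68, 142.11], [-81.47, 261.47], [9.98, 163.14], [-165.26, 165.26]. Speed limits (degrees/s): [136.94, 136.94, 180, 180, 180, 180].

### API

Orientations are given as a 3x3 rotation matrix whose columns are the frame's x, y, z axes.
In Python, from rig import env gives the robot as it stands.
- The arm moves only by the shell command python3 -m inch 'ROWS' [FORCE]. ROWS is JSON, a list that holds one entry, the list of rows, each a list of 7 numbers: the gripper command: -1 is shut, 1 is fully open, values between are in proportion, then the shift along the world's x, y, z in cm, then the turn, a rotation vector about the world's x, y, z in degrees. In form: [[[grip, dx, dy, dz, rx, ry, rz], ...]]. A call has 1 to 20 rows; each row is the pose to reach, as a shift and turn from the pose commanded when the call began; what a row does not reach only later rows make up. A row lasts 1/8 s, in which the tool goes at most 62.5 mm and 10.7 degrees, less where a joint would pass 70% of its speed; a pose out of reach is approached as far as the arm can. A call with a gripper value outside its range is refused whole. The fingers move at their own pace and stop on an object; FORCE is the grip in N (left out, the last holds). Time passes only in rows, so rows that repeat a pose let the fingers close. It gives the time, the measured TCP pose, the force and the opening at its end, in the units of the state.
- env.observe(): the state, without advancing time (a new reading comes with each control period).
- env.get_image(name): name is "side" or "top"; returns a dict with "frame" (480x640x3 uint8, red, green, blue), "mtx" (3x3 intrinsics, pixels), "distortion" ([k1, k2, p1, p2, k3] as OpenCV has them; the pictures are not rectified), "rvec" (rotation vector, rad) and "tvec" (3), from world to camera coordinates, as OpenCV has them. Camera axes: x right, y down, z forward; pixel columns grow to the right and rows downward; lengths in m; the calibration is good to about 2 mm. A picture is of the moment at which its call begins. There is no depth.
- env.close_job(): hands the job in, once; it reports no verdict.
The state is a dict: "time_s": time; "q": joint angles; "qvel": joint speeds; "joint_efforts": joint torques, N m; "position": TCP position; "tool_rot": TCP orientation; "ft_force": force on the tool from outside, world axes, zero at the start; "wrist_torque": the same for the moment, N m; "grip_width": finger opening in m.
Only numpy, scipy, OpenCV 4.12 (cv2) and the standard library are available. Lean on these libraries where they do the work, as an engineer would, in place of code of your own. Each camera call takes 0.05 s, during which the arm holds its last target.

### The job

Take the carrier of printed test bars from the loading rack and hang it at the free station of the curing line's hanger bar: lift its hook over the bar's front lip, lower it behind the lip and press it down gently past the spring roller until it sits fully home on the channel floor, then let go. The bar's height has been reset by hand, so feel for it; do not drop the carrier or force it (the thin bar bends at 30 N), and leave the two hung carriers and the loose things on the bench where they are.

Things in the scene. Friction and masses are not known exactly. Their poses are not given: they have to be found in the camera images.
- carrier_tab (a point): Centre of the white grip tab on top of the carrier in the rack: 10 mm thick (x), 34 wide (y), 40 tall. Grip across the 10 mm from above, on its upper half: a steel bar 24 x 30 mm lies right below it. Carrier about 0.34 kg, balanced under the tab, z up, y along its plate (90 wide, 6 thick, six white test bars, lower edge 193 mm below this point), -x to the hook's closed back.
- carrier_foot (a point): Foot of that carrier's hook, 56 mm straight below the tab's centre, same axes: lowest middle point of a bead 8 mm in diameter, 30 mm long (y), under a leg 4 mm thick. The steel C-hook: top bar's underside 30 mm above the foot, spine 15 to 19 mm to -x of it, lower arm 62 mm below it. The mouth between foot and lower arm, open to +x, takes the hanger bar.
- line: Frame of the curing line: slotted brackets for the hanger bar, linear shuttle behind it, cure chamber (white, 300 mm tall) at the -y end; +x away from the robot, y along the bar. Origin on the table under the bar's middle station. The brackets, 187 mm to either side, reach 226 mm above the table. Nothing but the drip tray and the loose things stands below or before the bar.
- bar (a joint): Travel (m) of the hanger bar along y, at 0 and braked: leave it. The bar: steel channel open upward, floor 4 mm thick, inside from x -6 to +6 mm, 356 mm long. Front wall (-x, robot's side) is the anti-jump lip, 4 mm thick, top 20 mm above the floor; rear wall 22. Height set by hand in the slotted brackets and not measured: the floor's top is 186 to 214 mm above the table.
- station_a (a point): Station at the +y end of the hanger bar, 120 mm from the middle one: point midway between lip and rear wall of the channel, 200 mm above the table, axes as the line; the floor may be up to 14 mm higher or lower. A carrier is home with its hook's foot on the floor, centred here, and held down by a spring keeper (see keeper_a).
- station_b (a point): Middle station, the same as station_a.
- station_c (a point): Station at the -y end of the bar, nearest the cure chamber, the same as station_a.
- keeper_a (a joint): Spring keeper of station_a: travel (m) of a white roller towards +x; 0 = out. Roller 6 mm in diameter, 20 long (y), axis 8.5 mm above the floor, out to 5.2 mm before the rear wall. Spring 7.5 N at 0, +1 N per mm. It stops a hook of the carrier's own weight with the foot 8 to 11 mm above the floor; once pressed below 4 mm, it helps the bead down and stands over it, near 0.
- keeper_b (a joint): Spring keeper of station_b, the same. With the bead drawn forward against the lip's inner face (foot 2 mm to -x of the station) a push of about 10 N, at most 15 N, takes it past the roller; farther back it needs more. At home the bead is on solid steel and the force climbs steeply.
- keeper_c (a joint): Spring keeper of station_c, the same.
- hung_a (a joint): Swing (rad) about its hook of a like carrier already hung at one of the three stations, 0 at rest. Neighbouring carriers hang 30 mm apart edge to edge. Leave it.
- hung_b (a joint): Swing of the second carrier already hung, at another station; the same. Leave it.
- drip_tray: Loose shallow steel tray, 75 x 100 x 18 mm, on the table under the free station, which it marks; origin under its centre. Leave it.
- rack: Grey loading rack on the table, 90 x 124 mm, in which the carrier's plate stands on edge between jaws up to 60 mm above the table, with about 1 mm of play; origin under its centre, axes as the carrier in it. The plate leaves it straight up, after 55 mm.
- beaker: Loose glass beaker, 68 mm wide, 85 mm tall, on the table between rack and line; origin under its centre. Leave it.
- spatula: Loose lab spatula 190 mm long on the table before the line. Leave it.
Not all that is in view belongs to the job. What is shaped like the part that bears carrier_tab but green or turquoise is not meant.

How it is judged:
By the outcome, as a careful person would: the job done as asked, in the order asked, and still so for the second after the job is handed in, with the robot touching nothing.
It also fails if it takes over 54 s, if anything falls off the work surface, if the arm or the gripper's body presses on something with over 40 N, if the wrist force passes 120 N, or if a joint passes its speed limit or range.

## Working session

There is one attempt and no reset: what is moved stays moved. The work goes in short steps, Python scripts to look and compute and a shell command to move; the robot and the scene stay as the last step left them, time stands still between calls to the robot, and variables do not carry over. Pictures are saved under pics/ and viewed, and the job is handed in when it is done.

```bash
ls; mkdir -p pics; python3 - <<'E'
from rig import env
import cv2
for n in("side","top"):
    d=env.get_image(n); cv2.imwrite(f"pics/{n}0.png",d["frame"][:,:,::-1])
    print(n,d["mtx"].tolist(),d["distortion"],d["rvec"],d["tvec"])
print(env.observe())
E
```

```text
pics
side [[440.4906740554839, 0.0, 319.25501915366794], [0.0, 440.4906740554839, 237.521198698279], [0.0, 0.0, 1.0]] [0.02523853 0.         0.         0.         0.        ] [ 0.46389885 -2.75001966  1.14717655] [0.46376836 0.10066757 1.18884527]
top [[489.74619700467645, 0.0, 320.17423106559835], [0.0, 489.74619700467645, 239.50023528904694], [0.0, 0.0, 1.0]] [-0.12606337  0.          0.          0.          0.        ] [ 2.14748353 -2.10587892  0.18853287] [0.17018627 0.48003955 1.07049449]
{'time_s': 0.1, 'q': array([-8.82534878e+01,  2.18370457e+01,  7.43787994e+01, -1.39979608e-03,
        8.38573329e+01, -1.23356364e+01]), 'qvel': array([ 0.07416488, -0.15347384, -0.16992807,  0.09194584, -0.02103774,
        0.07968359]), 'joint_efforts': array([ 5.65095208e-03, -4.49215186e+01, -2.31652951e+01,  4.47311734e-07,
        3.67473986e-03,  2.54088803e-06]), 'position': array([ 0.13380691, -0.53321018,  0.23078379]), 'tool_rot': array([[ 2.43315331e-01, -6.32055124e-05,  9.69947239e-01],
       [-9.69946431e-01,  1.27586437e-03,  2.43315212e-01],
       [-1.25289998e-03, -9.99999184e-01,  2.49131400e-04]]), 'ft_force': array([ 0.19063404,  0.59041971, -0.14022237]), 'wrist_torque': array([-0.01200541,  0.02033878, -0.03507156]), 'grip_width': 0.08527445012320785}
```

View pics/side0.png

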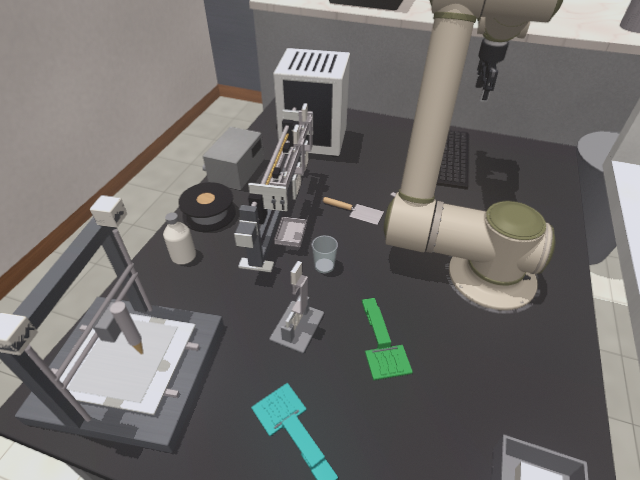

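View pics/top0.png

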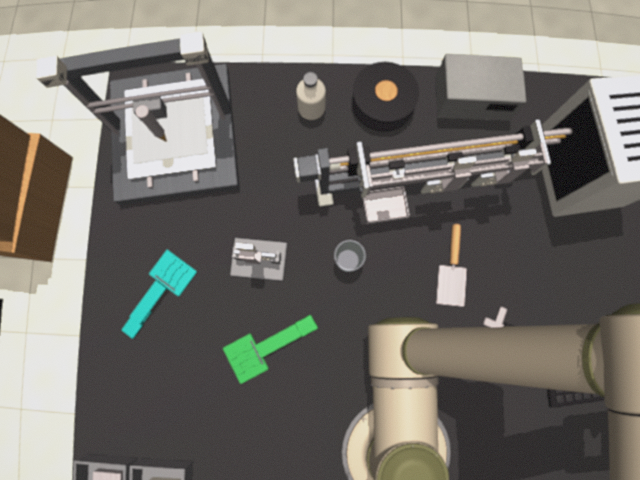

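Side: line at about (245..310, 110..270), tray at (291,233), rack and carrier at (297,300), beaker (324,254). Top: rack at (258,257), tray at (386,205), which marks the +y station (a). I'll enlarge these areas.

```bash
cat > h.py <<'E'
import cv2,numpy as np
from rig import env
def crop(src,dst,x0,y0,x1,y1,s):
    im=cv2.imread(src)[y0:y1,x0:x1]; im=cv2.resize(im,None,fx=s,fy=s,interpolation=cv2.INTER_CUBIC)
    for x in range((x0+9)//10*10,x1,10):
        cv2.line(im,((x-x0)*s,0),((x-x0)*s,6 if x%50 else 16),(0,255,255),1)
        if x%20==0: cv2.putText(im,str(x),((x-x0)*s-8,20),0,.35,(0,255,255),1)
    for y in range((y0+9)//10*10,y1,10):
        cv2.line(im,(0,(y-y0)*s),(6,(y-y0)*s),(0,255,255),1)
        if y%20==0: cv2.putText(im,str(y),(8,(y-y0)*s+4),0,.35,(0,255,255),1)
    cv2.imwrite(dst,im)
C={"side":(np.array([[440.4906740554839,0,319.25501915366794],[0,440.4906740554839,237.521198698279],[0,0,1]]),np.array([0.02523853,0,0,0,0]),np.array([0.46389885,-2.75001966,1.14717655]),np.array([0.46376836,0.10066757,1.18884527])),
"top":(np.array([[489.74619700467645,0,320.17423106559835],[0,489.74619700467645,239.50023528904694],[0,0,1]]),np.array([-0.12606337,0,0,0,0]),np.array([2.14748353,-2.10587892,0.18853287]),np.array([0.17018627,0.48003955,1.07049449]))}
def ray(n,uv):
    K,D,r,t=C[n]; R=cv2.Rodrigues(r)[0]
    p=cv2.undistortPoints(np.array([[uv]],float),K,D)[0,0]
    return -R.T@t, R.T@np.array([p[0],p[1],1.])
def atz(n,uv,z):
    c,d=ray(n,uv); return c+d*(z-c[2])/d[2]
def tri(a,b): # side uv, top uv
    A=[];B=[]
    P=[]
    for n,uv in(("side",a),("top",b)):
        c,d=ray(n,uv); d/=np.linalg.norm(d); M=np.eye(3)-np.outer(d,d); A.append(M);B.append(M@c);P.append((c,d))
    x=np.linalg.solve(sum(A),sum(B))
    gap=[np.linalg.norm((np.eye(3)-np.outer(d,d))@(x-c)) for c,d in P]
    return x,gap
def proj(n,p):
    K,D,r,t=C[n]; return cv2.projectPoints(np.array(p,float).reshape(-1,3),r,t,K,D)[0].reshape(-1,2)
E
python3 - <<'E'
from h import *
crop("pics/side0.png","pics/s_rack.png",255,250,345,360,5)
crop("pics/top0.png","pics/t_rack.png",220,225,300,295,8)
crop("pics/side0.png","pics/s_line.png",220,90,340,280,4)
crop("pics/top0.png","pics/t_line.png",280,100,440,230,5)
E
```

```text
(no output)
```

View pics/s_rack.png

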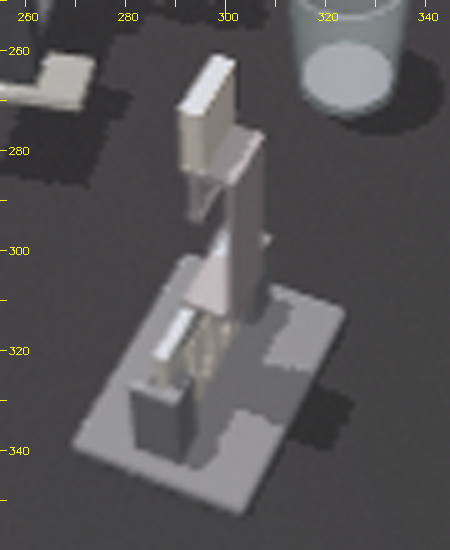

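View pics/t_rack.png

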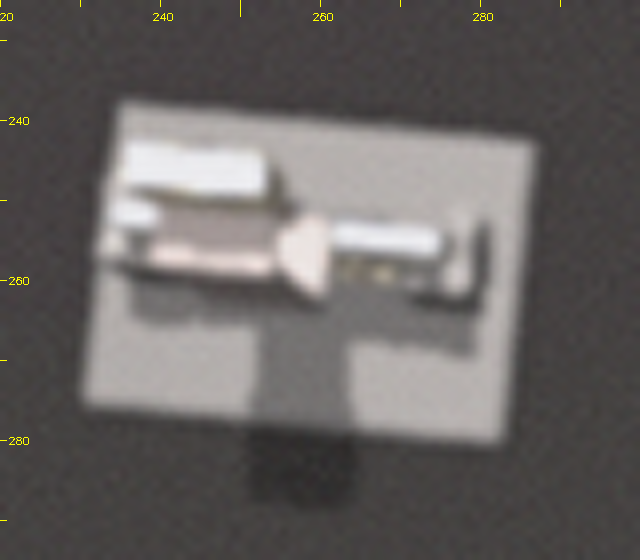

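View pics/s_line.png

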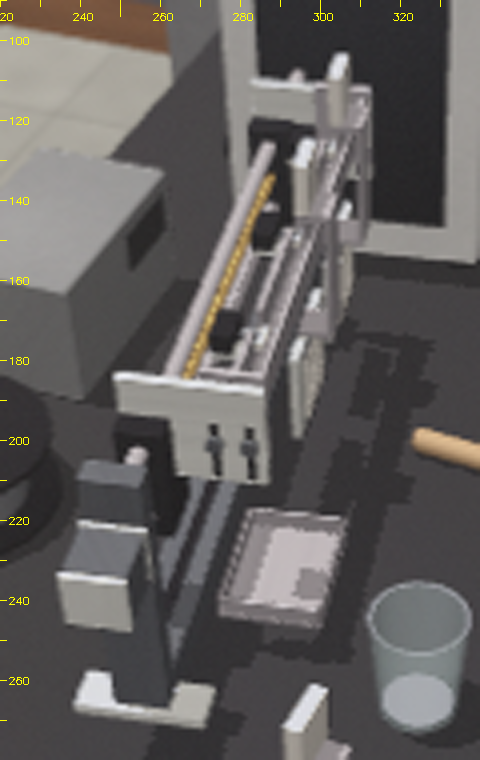

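View pics/t_line.png

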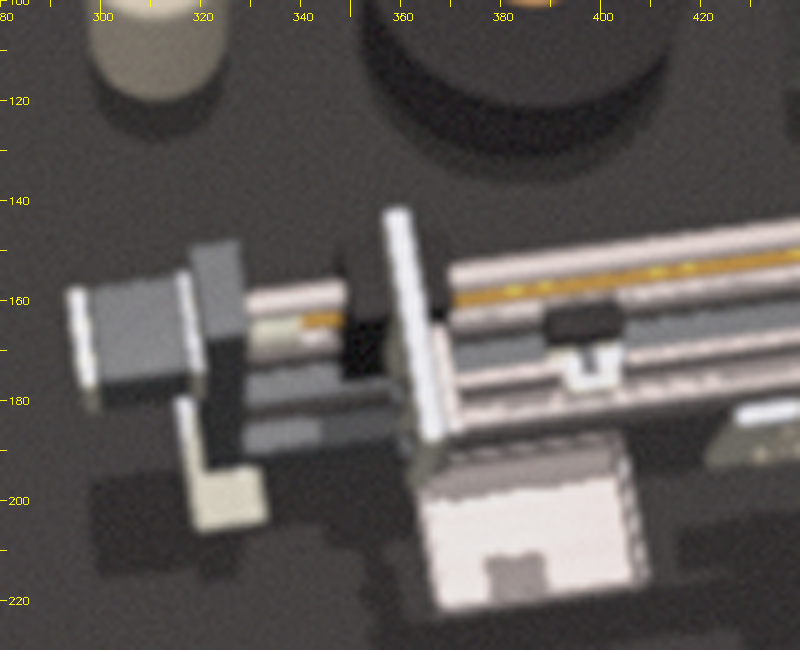

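Crops. Rack (top view): corners (235,237.5), (287,243), (503/8+220→283,280), (230.5,275.5); tab's top strip (235..253, 242.5..249.5). Side view: the tab's top face runs from (291,272) to (299,261). The keeper block of the free station shows in top at (396,173). Next: the line's far end.

```bash
python3 - <<'E'
from h import *
crop("pics/top0.png","pics/t_line2.png",410,110,570,215,5)
crop("pics/top0.png","pics/t_tray.png",345,130,425,230,7)
crop("pics/side0.png","pics/s_tray.png",240,175,340,255,7)
crop("pics/side0.png","pics/s_tab.png",275,250,315,310,12)
R=np.array([atz("top",p,0.) for p in[(235,237.5),(287,243),(283,280),(230.5,275.5)]])
print("rack",R.round(4),R.mean(0),[np.linalg.norm(R[i]-R[i-1]) for i in range(4)])
S=np.array([atz("side",p,0.) for p in[(343,312),(303,352),(270,339)]]);print(S)
for z in(.2,.22,.24):
  T=np.array([atz("top",p,z) for p in[(235.2,242.5),(253.2,244),(253.2,249.7),(235,248)]])
  print(z,T.mean(0),[np.linalg.norm(T[i]-T[i-1]) for i in range(4)])
print(env.observe()["time_s"])
E
```

```text
rack [[0.4853 0.382  0.    ]
 [0.4745 0.2579 0.    ]
 [0.3868 0.2645 0.    ]
 [0.3946 0.3882 0.    ]] [0.43527744 0.32314231 0.        ] [np.float64(0.09092319226594202), np.float64(0.12458855087753452), np.float64(0.08798221111604616), np.float64(0.12391369053471632)]
[[0.34218183 0.24781632 0.        ]
 [0.39703548 0.38570999 0.        ]
 [0.48313267 0.37892952 0.        ]]
0.2 [0.43237954 0.32689311 0.2       ] [np.float64(0.010886544943729813), np.float64(0.03555464759841722), np.float64(0.011255670057545396), np.float64(0.03591544970356)]
0.22 [0.42910025 0.32366277 0.22      ] [np.float64(0.010654648524925038), np.float64(0.03479729110996679), np.float64(0.011015910832641232), np.float64(0.03515040769904246)]
0.24 [0.42582096 0.32043243 0.24      ] [np.float64(0.010422752106120153), np.float64(0.034039934621516256), np.float64(0.010776151607736904), np.float64(0.03438536569452487)]
0.1
```

View pics/t_line2.png

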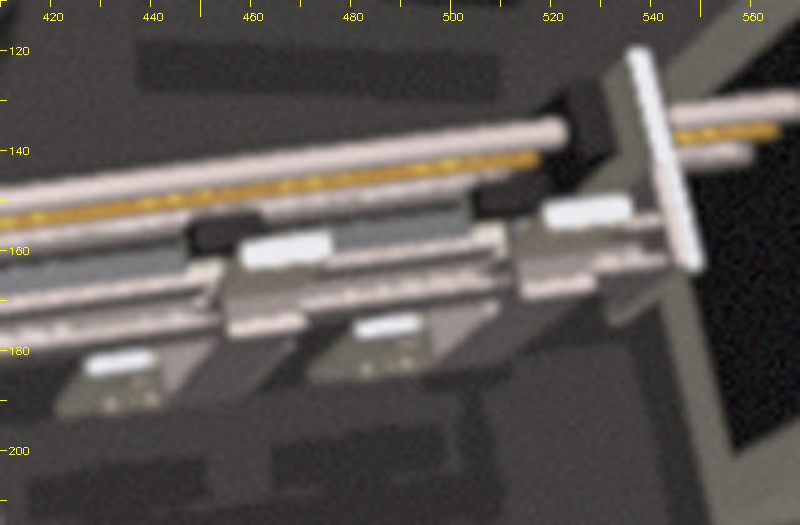

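View pics/t_tray.png

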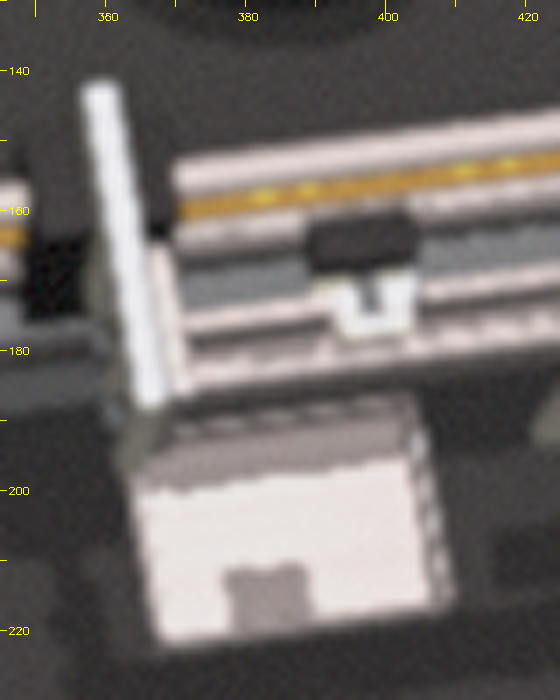

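View pics/s_tray.png

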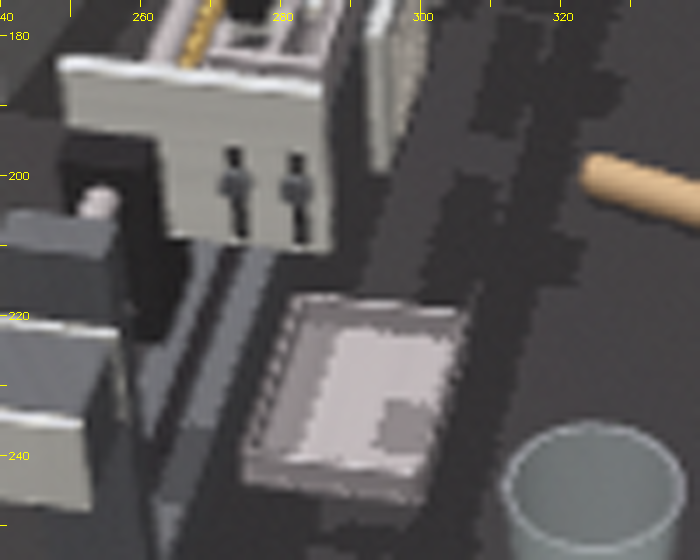

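View pics/s_tab.png

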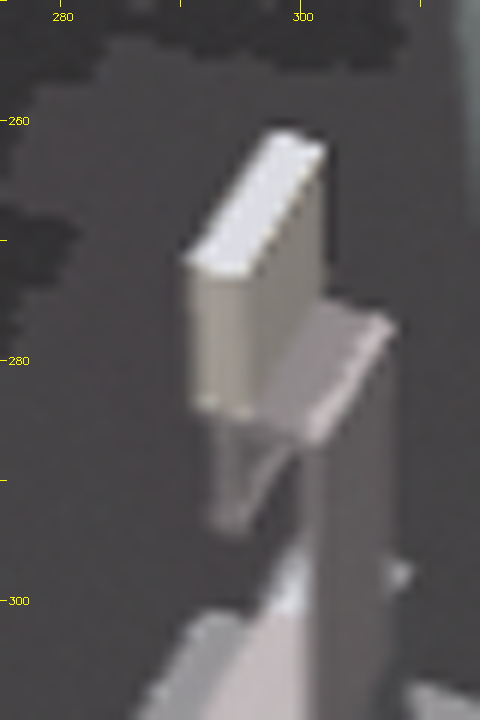

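Top: hung tabs b, c have top-face centres near (467.5,159.9) and (527.5,152.3); bracket tops (359,141.5)-(366,187.5) and (537.5,120.5)-(548.5,163.5). The hung tabs give the home tab position by extrapolation. I'll zoom in on them in both views.

```bash
python3 - <<'E'
from h import *
crop("pics/side0.png","pics/s_hung.png",275,95,325,215,5)
crop("pics/side0.png","pics/s_hungb.png",285,98,320,158,12)
crop("pics/top0.png","pics/t_hung.png",450,140,550,180,8)
x,g=tri((296.6,267),(244.2,246.1));print("tabtop",x,g)
Ac=[atz("top",p,.226) for p in[(359,141.5),(366,187.5),(537.5,120.5),(548.5,163.5)]]
print(np.round(Ac,4)); a=(Ac[0]+Ac[1])/2;c=(Ac[2]+Ac[3])/2;print(a,c,np.linalg.norm(a-c),(a+c)/2)
for d in(Ac[0]-Ac[1],Ac[2]-Ac[3],a-c):print(np.degrees(np.arctan2(d[1],d[0])),np.linalg.norm(d))
E
```

```text
tabtop [0.42914536 0.32377777 0.21833753] [np.float64(0.00012723660002469508), np.float64(0.00012723660002463997)]
[[ 0.6419  0.1059  0.226 ]
 [ 0.5476  0.0921  0.226 ]
 [ 0.7008 -0.2629  0.226 ]
 [ 0.6082 -0.2784  0.226 ]]
[0.59476128 0.09901711 0.226     ] [ 0.65449858 -0.27064452  0.226     ] 0.3744572971860691 [ 0.62462993 -0.0858137   0.226     ]
8.32439851616351 0.09537147288093163
9.467027082669022 0.09385546359827411
99.17963609219129 0.3744572971860691
```

View pics/s_hungb.png

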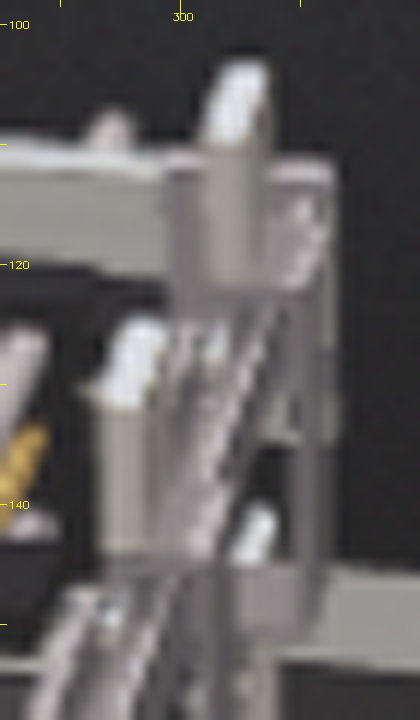

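View pics/t_hung.png

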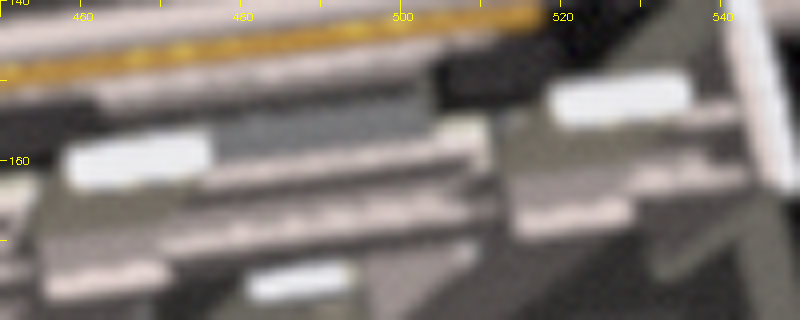

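```bash
python3 - <<'E'
from h import *
b,g=tri((296.2,128.3),(467.4,159.8));print("b",b,g)
c,g=tri((304.6,106.7),(527.7,152.2));print("c",c,g)
d=b-c;print(d,np.linalg.norm(d),np.degrees(np.arctan2(d[1],d[0])))
print("a tab top", b+d)
# from brackets
m=np.array([.62463,-.085814]);th=np.radians(9.1)
y=np.array([-np.sin(th),np.cos(th)]);x=np.array([y[1],-y[0]])
print("b in line frame",(b[:2]-m)@x,(b[:2]-m)@y,"c",(c[:2]-m)@x,(c[:2]-m)@y)
# z-sweep: station-a assumption with fixed z
for z in(.262,.276,.29):
  B=atz("top",(467.4,159.8),z);Cc=atz("top",(527.7,152.2),z);e=B-Cc
  Bs=atz("side",(296.2,128.3),z);Cs=atz("side",(304.6,106.7),z)
  print(z,B,np.linalg.norm(e),np.degrees(np.arctan2(e[1],e[0])),"side",Bs,np.linalg.norm(Bs-Cs))
# tray
T=np.array([atz("top",p,.018) for p in[(362.5,195),(404.5,187),(409,215.5),(367.5,222)]]);print(T.mean(0),[np.linalg.norm(T[i]-T[i-1]) for i in range(4)])
E
```

```text
b [ 0.59050145 -0.09388787  0.27737369] [np.float64(0.0006123600471336239), np.float64(0.0006123600471337107)]
c [ 0.61053579 -0.21314853  0.27666599] [np.float64(0.0004207049068747557), np.float64(0.0004207049068744486)]
[-0.02003434  0.11926066  0.0007077 ] 0.12093378606565792 99.53595936167247
a tab top [0.5704671  0.02537279 0.27808139]
b in line frame -0.0349759536173281 -0.002574546170923846 c -0.034055801990825064 -0.12350276082732423
0.262 [ 0.5967172  -0.09861316  0.262     ] 0.12273049440610652 99.33800980376864 side [ 0.59965703 -0.11760499  0.262     ] 0.12261941222517111
0.276 [ 0.59163574 -0.09424104  0.276     ] 0.12077109355613536 99.33800980376857 side [ 0.59069815 -0.09588607  0.276     ] 0.11995911561426355
0.29 [ 0.58655428 -0.08986892  0.29      ] 0.11881169270616429 99.33800980376863 side [ 0.58173927 -0.07416715  0.29      ] 0.11729881900335606
[0.56756612 0.0258847  0.018     ] [np.float64(0.06632697179694089), np.float64(0.10275972587828158), np.float64(0.0702199005035496), np.float64(0.09970465229175847)]
```

Measured: the rack tab's top centre is (0.429, 0.324, 0.218), yaw about -4.4°. The hung tabs' tops are at z≈0.277, so the floor is around 0.201. Station a's home tab is at about (0.570, 0.025), line yaw 9.3°, and the tray centre agrees with it. Next I move above the rack.

```bash
python3 -m inch '[[[0,5,8,12,0,0,8],[0,10,14,14,0,0,16],[0,16,20,14,0,0,24],[0,22,26,14,0,0,32],[0,26,32,14,0,0,38],[0,28,38,14,0,0,44],[0,29,44,14,0,0,50],[0,30,50,14,0,0,56],[0,30,56,13,0,0,62],[0,30,62,12,0,0,68],[0,30,68,11,0,0,71.5],[0,30,74,10,0,0,71.5],[0,29.5,80,10,0,0,71.5],[0,29.5,85.7,9,0,0,71.5],[0,29.5,85.7,6,0,0,71.5],[0,29.5,85.7,6,0,0,71.5],[0,29.5,85.7,6,0,0,71.5]]]' 30
python3 - <<'E'
from h import *
for n in("side","top"): cv2.imwrite(f"pics/{n}1.png",env.get_image(n)["frame"][:,:,::-1])
crop("pics/side1.png","pics/s1.png",240,180,360,320,5)
crop("pics/top1.png","pics/t1.png",200,190,340,310,5)
E
```

```text
time_s: 2.22
position: [0.4277, 0.3258, 0.2889]
tool_rot: [[0.997, -0.004, 0.073], [-0.073, -0.002, 0.997], [-0.004, -1.0, -0.002]]
ft_force: [0.2, -0.7, -0.1]
grip_width: 0.0425
```

View pics/s1.png

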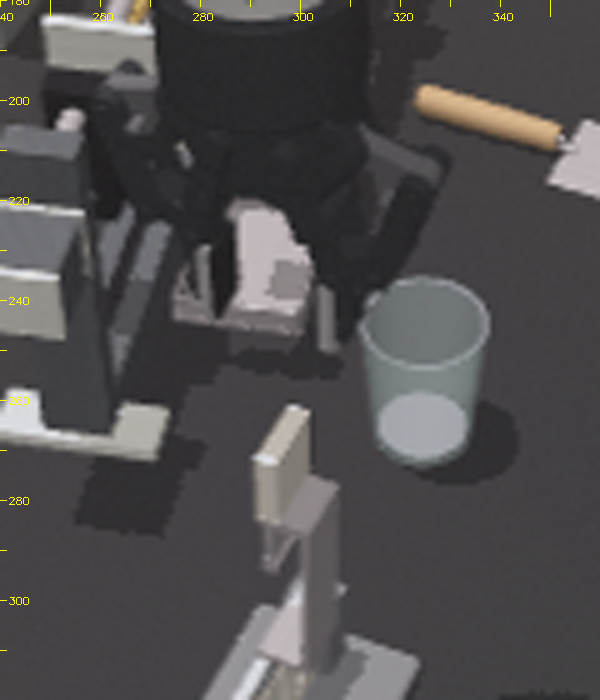

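View pics/top1.png

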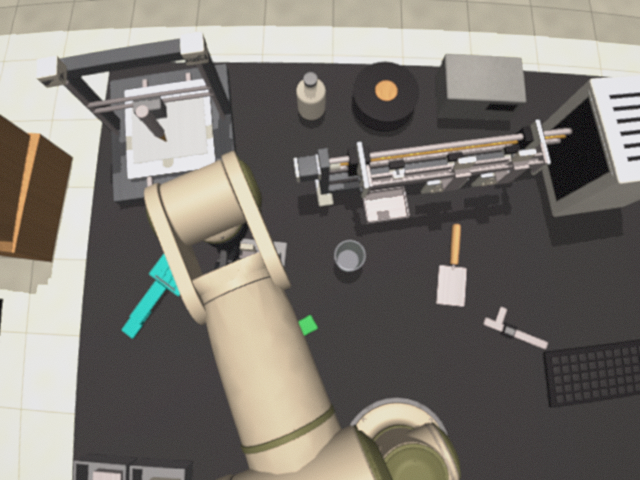

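Side: the finger pads stand at about (282,240) and (327,320/…≈235), astride the tab at (298,262), with nothing in the way. I go down with the tips just above the bar, then look before closing.

```bash
python3 -m inch '[[[0,0,0,-3,0,0,0],[0,0,0,-6,0,0,0],[0,0,0,-8.5,0,0,0],[0,0,0,-10.2,0,0,0],[0,0,0,-10.2,0,0,0],[0,0,0,-10.2,0,0,0]]]' 30
python3 - <<'E'
from h import *
for n in("side","top"): cv2.imwrite(f"pics/{n}2.png",env.get_image(n)["frame"][:,:,::-1])
crop("pics/side2.png","pics/s2.png",265,230,345,320,7)
crop("pics/top2.png","pics/t2.png",200,190,300,310,5)
print(proj("side",[env.observe()["position"]]))
E
```

```text
time_s: 3.08
position: [0.4295, 0.3231, 0.1906]
tool_rot: [[0.997, 0.002, 0.078], [-0.078, 0.001, 0.997], [0.002, -1.0, 0.001]]
ft_force: [0.6, 0.1, -0.9]
grip_width: 0.0427
[[296.98065797 275.53632347]]
```

View pics/s2.png

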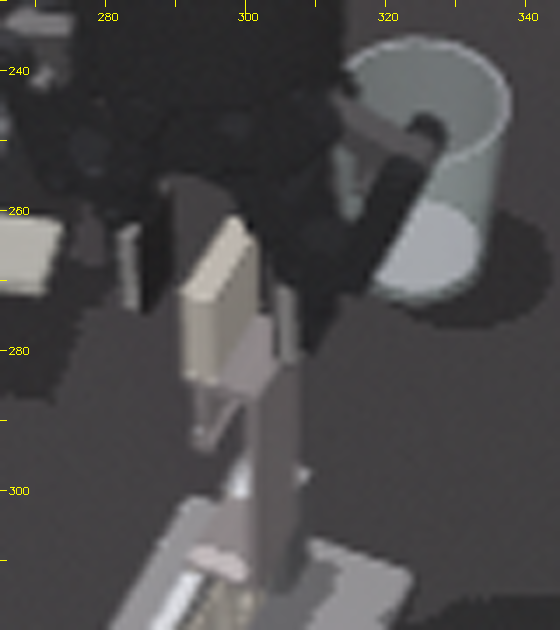

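The pads straddle the tab evenly: tips at about (283,274) and (306,281), tab between them at (295,275). Closing, then lifting slightly.

```bash
python3 -m inch '[[[-0.7,0,0,0,0,0,0],[-0.7,0,0,0,0,0,0],[-0.7,0,0,0,0,0,0],[-1,0,0,0,0,0,0],[-1,0,0,0,0,0,0],[-1,0,0,0,0,0,0]]]' 60; python3 -m inch '[[[-1,0,0,0.2,0,0,0],[-1,0,0,0.5,0,0,0],[-1,0,0,1,0,0,0],[-1,0,0,1,0,0,0],[-1,0,0,1,0,0,0]]]'
```

```text
time_s: 3.92
position: [0.43, 0.3235, 0.1896]
tool_rot: [[0.997, 0.003, 0.077], [-0.077, 0.0, 0.997], [0.003, -1.0, 0.0]]
ft_force: [5.4, -0.3, -1.3]
grip_width: 0.0091
time_s: 4.55
position: [0.4298, 0.3235, 0.1995]
tool_rot: [[0.997, 0.003, 0.077], [-0.077, 0.0, 0.997], [0.003, -1.0, 0.0]]
ft_force: [5.4, 0.2, -2.8]
grip_width: 0.0092
```

Gripped (9.1 mm). The 5.4 N in x is the rack play, so I ease +x about 1 mm while lifting clear.

```bash
python3 -m inch '[[[-1,0.1,0,0.5,0,0,0],[-1,0.1,0,2,0,0,0],[-1,0.1,0,4,0,0,0],[-1,0.1,0,6,0,0,0],[-1,0.1,0,8,0,0,0],[-1,0.1,0,10,0,0,0],[-1,0.1,0,11,0,0,0],[-1,0.1,0,11,0,0,0],[-1,0.1,0,11,0,0,0]]]'
python3 - <<'E'
from h import *
print("beaker",atz("top",(349,264),0.0),atz("top",(349.5,248),.085),atz("side",(324,266),0))
for n in("side",): cv2.imwrite(f"pics/{n}3.png",env.get_image(n)["frame"][:,:,::-1])
crop("pics/side3.png","pics/s3.png",245,180,365,360,4)
E
```

```text
time_s: 5.68
position: [0.4294, 0.3234, 0.3083]
tool_rot: [[0.997, -0.002, 0.077], [-0.077, -0.001, 0.997], [-0.002, -1.0, -0.001]]
ft_force: [0.4, -0.1, -3.8]
grip_width: 0.0092
beaker [0.42739091 0.11102161 0.        ] [0.45145435 0.11506118 0.085     ] [0.43604974 0.11824197 0.        ]
```

View pics/s3.png

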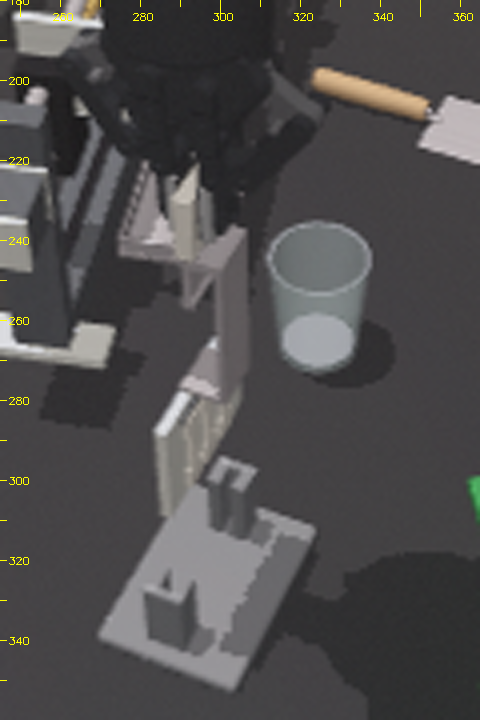

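Carrier is out and upright: plate at (155..240 → px ~ (283..305, 280..305)), clear of the rack jaws. Now to a point about 50 mm in front of station a, swinging around the beaker.

```bash
python3 -m inch '[[[-1,2,-2,0,0,0,0],[-1,5,-5,0,0,0,2],[-1,7,-9,0,0,0,4],[-1,8,-13,0,0,0,6],[-1,8.5,-17,0,0,0,8],[-1,9,-21,0,0,0,10],[-1,9.2,-25,0,0,0,12],[-1,9.2,-28,0,0,0,13.7],[-1,9.2,-30.6,0,0,0,13.7],[-1,9.2,-30.6,0,0,0,13.7],[-1,9.2,-30.6,0,0,0,13.7],[-1,9.2,-30.6,0,0,0,13.7]]]'
python3 - <<'E'
from h import *
for n in("side","top"): cv2.imwrite(f"pics/{n}4.png",env.get_image(n)["frame"][:,:,::-1])
crop("pics/side4.png","pics/s4.png",240,100,340,260,4)
E
```

```text
time_s: 7.22
position: [0.5217, 0.0183, 0.3092]
tool_rot: [[0.987, -0.0, -0.162], [0.162, 0.0, 0.987], [-0.0, -1.0, 0.0]]
ft_force: [0.9, -0.4, -4.0]
grip_width: 0.0093
```

View pics/s4.png

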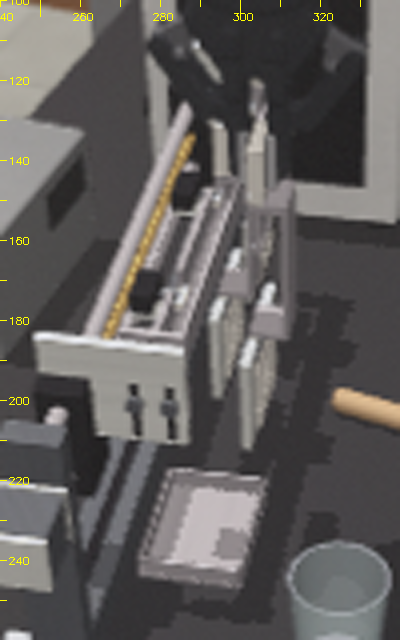

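View pics/top4.png

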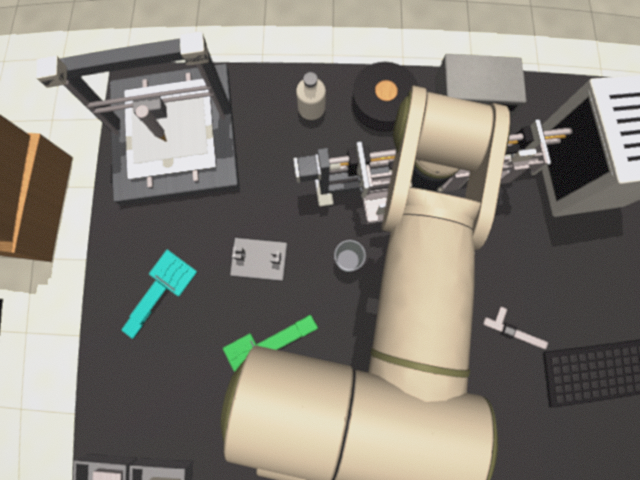

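Carrier is held upright in front of the line: side view shows tab (303,140), hook spine to (312,180), plate to (300,212), and hung b just behind. Lower to hook height (mouth centred on the estimated bar) and creep toward the lip.

```bash
python3 -m inch '[[[-1,0,-0.1,-1,0,0,0],[-1,0,-0.1,-2.2,0,0,0],[-1,0,-0.1,-2.2,0,0,0],[-1,1,0.06,-2.2,0,0,0],[-1,2,0.22,-2.2,0,0,0],[-1,2.7,0.34,-2.2,0,0,0],[-1,2.7,0.34,-2.2,0,0,0],[-1,2.7,0.34,-2.2,0,0,0]]]'
python3 - <<'E'
from h import *
for n in("side","top"): cv2.imwrite(f"pics/{n}5.png",env.get_image(n)["frame"][:,:,::-1])
crop("pics/side5.png","pics/s5.png",255,120,335,220,8)
s=np.array([.5705,.0254]);p=env.observe()["position"];d=p[:2]-s;th=np.radians(9.35);print(d@[np.cos(th),np.sin(th)],d@[-np.sin(th),np.cos(th)])
E
```

```text
time_s: 8.32
position: [0.5487, 0.021, 0.2873]
tool_rot: [[0.987, -0.0, -0.161], [0.161, -0.0, 0.987], [-0.0, -1.0, 0.0]]
ft_force: [0.0, -0.4, -3.0]
grip_width: 0.0093
-0.022300645044199922 -0.000856043882379298
```

View pics/s5.png

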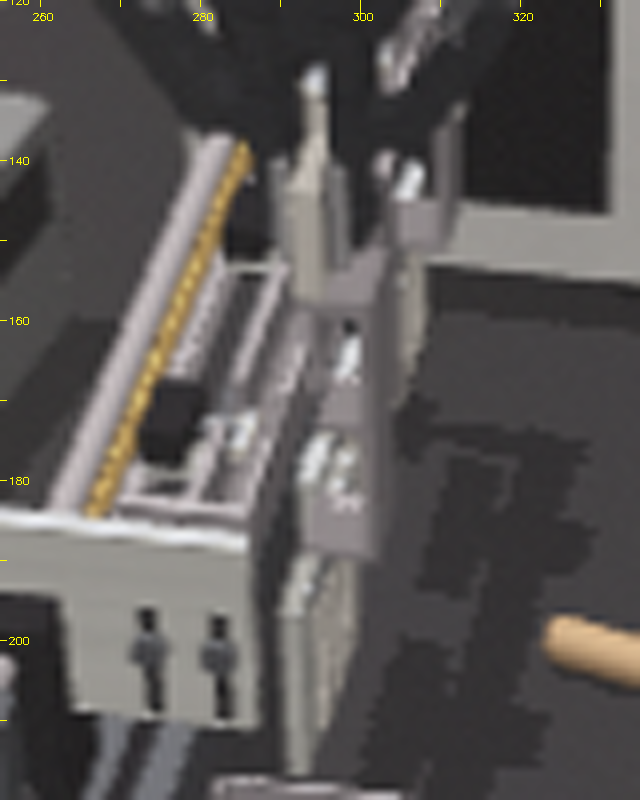

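```bash
cat >> h.py <<'E'
S=np.array([.5705,.0254]);TH=np.radians(9.35)
def L(x,y,z): # line frame at station a -> world
    return np.array([S[0]+x*np.cos(TH)-y*np.sin(TH),S[1]+x*np.sin(TH)+y*np.cos(TH),z])
E
python3 - <<'E'
from h import *
p=env.observe()["position"]
fz=p[2]+.0084-.056
def q(n,x,y,z): print(n,proj("side",[L(x,y,z)]).round(1)[0])
X=-.0223
q("foot +y",X,.015,fz);q("foot -y",X,-.015,fz);q("tab top +y -x",X-.005,.017,fz+.076);q("tab bottom +y +x",X+.005,.017,fz+.036)
q("spine top",X-.019,.015,fz+.042);q("lowarm +y",X-.019,.015,fz-.062)
for f in(.190,.201,.21):
  q(f"lip top out {f} y40",-.010,.06,f+.020);q("y-.03",-.010,.0,f+.020);q("rear top",.006,.06,f+.022)
q("roller",.0,.0,.2095)
E
```

```text
foot +y [294.2 170. ]
foot -y [296.6 163.2]
tab top +y -x [294.9 144.9]
tab bottom +y +x [291.5 158.4]
spine top [301.1 156.9]
lowarm +y [302.2 190. ]
lip top out 0.19 y40 [286.2 189.6]
y-.03 [291.3 175.5]
rear top [279.9 188.3]
lip top out 0.201 y40 [286.  186.1]
y-.03 [291.1 172. ]
rear top [279.7 184.8]
lip top out 0.21 y40 [285.8 183.3]
y-.03 [290.9 169.2]
rear top [279.5 182. ]
roller [287.5 175.2]
```

The projection of the held tab's lower corner (291.5,158.4) matches the picture (291,158). The hook's mouth straddles the bar height and the lip line runs (285,184)-(292.5,164). I move over the lip.

```bash
python3 -m inch '[[[-1,0.5,0.1,0,0,0,0],[-1,1.0,0.2,0,0,0,0],[-1,1.5,0.32,0,0,0,0],[-1,2.07,0.42,0,0,0,0],[-1,2.07,0.42,0,0,0,0],[-1,2.07,0.42,0,0,0,0],[-1,2.07,0.42,0,0,0,0]]]'
python3 - <<'E'
from h import *
for n in("side","top"): cv2.imwrite(f"pics/{n}6.png",env.get_image(n)["frame"][:,:,::-1])
crop("pics/side6.png","pics/s6.png",255,120,335,220,8)
p=env.observe()["position"];d=p[:2]-S;print(d@[np.cos(TH),np.sin(TH)],d@[-np.sin(TH),np.cos(TH)])
E
```

```text
time_s: 9.3
position: [0.5694, 0.0251, 0.2874]
tool_rot: [[0.987, 0.0, -0.161], [0.161, 0.0, 0.987], [0.0, -1.0, -0.0]]
ft_force: [-0.7, 0.2, -4.2]
grip_width: 0.009
-0.0011099850262283328 -0.00011223579321822057
```

View pics/s6.png

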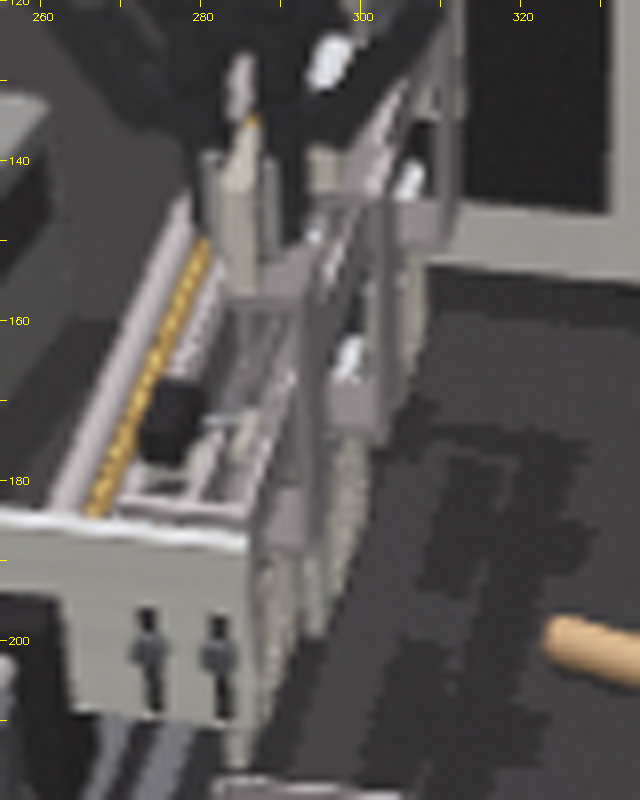

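The leg hangs at (287,165), between lip and rear wall, no contact forces. I lower slowly and read forces.

```bash
python3 -m inch '[[[-1,0,0,-0.7,0,0,0],[-1,0,0,-1.2,0,0,0],[-1,0,0,-1.4,0,0,0],[-1,0,0,-1.4,0,0,0]]]'; for i in 1 2; do :; done; python3 -m inch '[[[-1,0,0,-0.1,0,0,0],[-1,0,0,-0.2,0,0,0],[-1,0,0,-0.3,0,0,0],[-1,0,0,-0.3,0,0,0]]]'
```

```text
time_s: 9.9
position: [0.5695, 0.0251, 0.2732]
tool_rot: [[0.987, -0.0, -0.161], [0.161, 0.0, 0.987], [-0.0, -1.0, 0.0]]
ft_force: [-1.0, -0.2, -3.7]
grip_width: 0.0093
time_s: 10.4
position: [0.5695, 0.0251, 0.2703]
tool_rot: [[0.987, -0.0, -0.161], [0.161, 0.0, 0.987], [-0.0, -1.0, 0.0]]
ft_force: [0.1, 0.9, -4.2]
grip_width: 0.0091
```

```bash
python3 -m inch '[[[-1,0,0,-0.1,0,0,0],[-1,0,0,-0.2,0,0,0],[-1,0,0,-0.3,0,0,0],[-1,0,0,-0.3,0,0,0]]]'
```

```text
time_s: 10.9
position: [0.5695, 0.0251, 0.2672]
tool_rot: [[0.987, -0.0, -0.161], [0.161, 0.0, 0.987], [-0.0, -1.0, 0.0]]
ft_force: [-0.6, 0.8, -3.6]
grip_width: 0.0091
```

```bash
python3 -m inch '[[[-1,0,0,-0.1,0,0,0],[-1,0,0,-0.2,0,0,0],[-1,0,0,-0.3,0,0,0],[-1,0,0,-0.3,0,0,0]]]'
```

```text
time_s: 11.4
position: [0.5695, 0.0251, 0.2642]
tool_rot: [[0.987, -0.0, -0.161], [0.161, 0.0, 0.987], [-0.0, -1.0, 0.0]]
ft_force: [-0.2, -0.1, -3.5]
grip_width: 0.0091
```

```bash
python3 -m inch '[[[-1,0,0,-0.1,0,0,0],[-1,0,0,-0.2,0,0,0],[-1,0,0,-0.2,0,0,0]]]'
```

```text
time_s: 11.78
position: [0.5696, 0.0252, 0.2622]
tool_rot: [[0.987, 0.0, -0.161], [0.161, 0.0, 0.987], [0.0, -1.0, 0.0]]
ft_force: [0.2, 1.6, -3.3]
grip_width: 0.0093
```

```bash
python3 -m inch '[[[-1,0,0,-0.1,0,0,0],[-1,0,0,-0.2,0,0,0],[-1,0,0,-0.2,0,0,0]]]'
```

```text
time_s: 12.15
position: [0.5696, 0.0251, 0.2602]
tool_rot: [[0.987, -0.0, -0.161], [0.161, 0.0, 0.987], [-0.0, -1.0, 0.0]]
ft_force: [0.3, -0.1, -4.7]
grip_width: 0.0096
```

```bash
python3 -m inch '[[[-1,0,0,-0.1,0,0,0],[-1,0,0,-0.2,0,0,0],[-1,0,0,-0.2,0,0,0]]]'
```

```text
time_s: 12.52
position: [0.5695, 0.0252, 0.2582]
tool_rot: [[0.987, -0.0, -0.161], [0.161, 0.0, 0.987], [-0.0, -1.0, 0.0]]
ft_force: [1.9, -0.0, -3.3]
grip_width: 0.0092
```

Foot is now near 0.211 with no lip contact. Feel for the lip by drawing -x in 1 mm steps.

```bash
python3 -m inch '[[[-1,-0.05,-0.01,0,0,0,0],[-1,-0.1,-0.02,0,0,0,0],[-1,-0.1,-0.02,0,0,0,0]]]'
```

```text
time_s: 12.9
position: [0.5691, 0.0251, 0.2583]
tool_rot: [[0.987, 0.002, -0.161], [0.161, 0.0, 0.987], [0.002, -1.0, 0.0]]
ft_force: [5.0, 1.3, -6.2]
grip_width: 0.0092
```

```bash
python3 -m inch '[[[-1,-0.05,-0.01,0,0,0,0],[-1,-0.1,-0.02,0,0,0,0],[-1,-0.1,-0.02,0,0,0,0]]]'
```

```text
time_s: 13.28
position: [0.5689, 0.025, 0.2584]
tool_rot: [[0.987, 0.004, -0.161], [0.161, 0.001, 0.987], [0.004, -1.0, 0.0]]
ft_force: [8.2, 2.0, -7.4]
grip_width: 0.0093
```

Lip felt (8 N in +x). I ease off to light contact, then lower onto the roller.

```bash
python3 -m inch '[[[-1,0.1,0.02,-0.1,0,0,0],[-1,0.1,0.02,-0.1,0,0,0],[-1,0.1,0.02,-0.1,0,0,0]]]'
```

```text
time_s: 13.65
position: [0.5692, 0.025, 0.2577]
tool_rot: [[0.987, 0.002, -0.161], [0.161, 0.0, 0.987], [0.002, -1.0, -0.0]]
ft_force: [5.5, 1.2, -2.5]
grip_width: 0.0092
```

```bash
python3 -m inch '[[[-1,0,0,-0.05,0,0,0],[-1,0,0,-0.1,0,0,0],[-1,0,0,-0.1,0,0,0]]]'
```

```text
time_s: 14.02
position: [0.5692, 0.0249, 0.2571]
tool_rot: [[0.987, 0.003, -0.161], [0.161, -0.0, 0.987], [0.003, -1.0, -0.001]]
ft_force: [4.9, 0.7, -0.8]
grip_width: 0.0089
```

Roller contact beginning (vertical force rising). Press on in 1 mm steps.

```bash
python3 -m inch '[[[-1,0,0,-0.05,0,0,0],[-1,0,0,-0.1,0,0,0],[-1,0,0,-0.1,0,0,0]]]'
```

```text
time_s: 14.4
position: [0.5691, 0.0249, 0.2565]
tool_rot: [[0.987, 0.003, -0.161], [0.161, -0.0, 0.987], [0.003, -1.0, -0.001]]
ft_force: [5.1, 0.3, 5.6]
grip_width: 0.009
```

```bash
python3 -m inch '[[[-1,0,0,-0.05,0,0,0],[-1,0,0,-0.1,0,0,0],[-1,0,0,-0.1,0,0,0]]]'
```

```text
time_s: 14.78
position: [0.5691, 0.0249, 0.2557]
tool_rot: [[0.987, 0.003, -0.161], [0.161, -0.0, 0.987], [0.003, -1.0, -0.001]]
ft_force: [4.0, 1.6, 6.0]
grip_width: 0.0092
```

```bash
python3 -m inch '[[[-1,0,0,-0.05,0,0,0],[-1,0,0,-0.1,0,0,0],[-1,0,0,-0.1,0,0,0]]]'
```

```text
time_s: 15.15
position: [0.5691, 0.0249, 0.2545]
tool_rot: [[0.987, 0.003, -0.161], [0.161, -0.0, 0.987], [0.003, -1.0, -0.001]]
ft_force: [4.3, 1.8, 5.4]
grip_width: 0.0093
```

```bash
python3 -m inch '[[[-1,0,0,-0.05,0,0,0],[-1,0,0,-0.1,0,0,0],[-1,0,0,-0.1,0,0,0]]]'
```

```text
time_s: 15.52
position: [0.5691, 0.0249, 0.2532]
tool_rot: [[0.987, 0.003, -0.161], [0.161, -0.0, 0.987], [0.003, -1.0, -0.001]]
ft_force: [4.9, 0.0, 4.9]
grip_width: 0.0091
```

```bash
python3 -m inch '[[[-1,0,0,-0.05,0,0,0],[-1,0,0,-0.1,0,0,0],[-1,0,0,-0.1,0,0,0]]]'
```

```text
time_s: 15.9
position: [0.5691, 0.0249, 0.252]
tool_rot: [[0.987, 0.002, -0.161], [0.161, -0.0, 0.987], [0.002, -1.0, -0.001]]
ft_force: [4.9, 0.5, 2.6]
grip_width: 0.0092
```

```bash
python3 -m inch '[[[-1,0,0,-0.05,0,0,0],[-1,0,0,-0.1,0,0,0],[-1,0,0,-0.1,0,0,0]]]'
```

```text
time_s: 16.27
position: [0.5691, 0.0249, 0.2507]
tool_rot: [[0.987, 0.002, -0.161], [0.161, -0.0, 0.987], [0.002, -1.0, -0.0]]
ft_force: [6.3, 0.8, 0.2]
grip_width: 0.0093
```

```bash
python3 -m inch '[[[-1,0,0,-0.05,0,0,0],[-1,0,0,-0.1,0,0,0],[-1,0,0,-0.1,0,0,0]]]'
```

```text
time_s: 16.65
position: [0.5691, 0.0249, 0.2495]
tool_rot: [[0.987, 0.002, -0.161], [0.161, -0.0, 0.987], [0.002, -1.0, -0.0]]
ft_force: [6.7, 0.3, -0.3]
grip_width: 0.0092
```

Force has fallen off: past the roller's peak. On to the floor in half-to-one-millimetre steps.

```bash
python3 -m inch '[[[-1,0,0,-0.05,0,0,0],[-1,0,0,-0.1,0,0,0],[-1,0,0,-0.1,0,0,0]]]'
```

```text
time_s: 17.02
position: [0.5691, 0.0249, 0.2489]
tool_rot: [[0.987, 0.002, -0.161], [0.161, -0.0, 0.987], [0.002, -1.0, -0.001]]
ft_force: [5.9, 0.9, 2.0]
grip_width: 0.0093
```

```bash
python3 -m inch '[[[-1,0,0,-0.03,0,0,0],[-1,0,0,-0.06,0,0,0],[-1,0,0,-0.06,0,0,0]]]'
```

```text
time_s: 17.4
position: [0.5692, 0.0249, 0.2488]
tool_rot: [[0.987, 0.003, -0.161], [0.161, -0.0, 0.987], [0.003, -1.0, -0.001]]
ft_force: [5.8, 0.2, 4.5]
grip_width: 0.0092
```

Position stalls at 0.2488 while the force climbs: solid floor, foot ≈ 0.201, matching the vision estimate, 8–9 mm below roller contact. One more small press to confirm, then relax x.

```bash
python3 -m inch '[[[-1,0,0,-0.05,0,0,0],[-1,0,0,-0.05,0,0,0],[-1,0,0,-0.05,0,0,0]]]'; python3 -m inch '[[[-1,0.05,0.01,0,0,0,0],[-1,0.12,0.02,0.05,0,0,0],[-1,0.12,0.02,0.1,0,0,0],[-1,0.12,0.02,0.1,0,0,0]]]'
python3 - <<'E'
from h import *
for n in("side","top"): cv2.imwrite(f"pics/{n}7.png",env.get_image(n)["frame"][:,:,::-1])
crop("pics/side7.png","pics/s7.png",255,120,335,220,8)
E
```

```text
time_s: 17.77
position: [0.5692, 0.0249, 0.2488]
tool_rot: [[0.987, 0.004, -0.161], [0.161, -0.0, 0.987], [0.004, -1.0, -0.001]]
ft_force: [4.3, 0.8, 7.4]
grip_width: 0.0088
time_s: 18.27
position: [0.5695, 0.0249, 0.2488]
tool_rot: [[0.987, 0.0, -0.161], [0.161, -0.001, 0.987], [-0.0, -1.0, -0.001]]
ft_force: [1.4, 0.2, 6.0]
grip_width: 0.0093
```

View pics/s7.png

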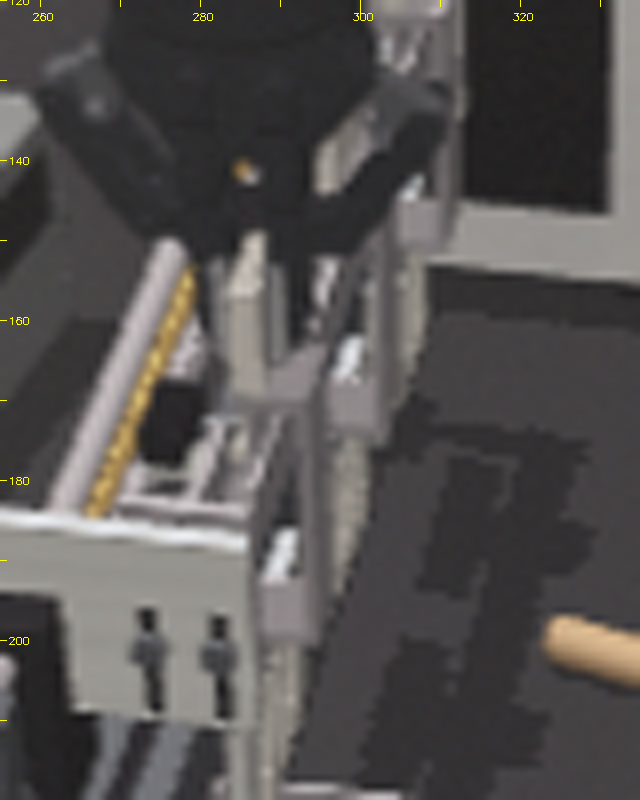

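Hook home: the top bar sits at (290,167) right above the lip, and the tab row lines up with the hung carriers. Unload to neutral, open a little, rise straight up.

```bash
python3 -m inch '[[[-1,0.03,0.005,0.08,0,0,0],[-1,0.03,0.005,0.08,0,0,0],[-0.8,0.03,0.005,0.08,0,0,0],[-0.6,0.03,0.005,0.08,0,0,0],[-0.4,0.03,0.005,0.08,0,0,0],[-0.3,0.03,0.005,0.08,0,0,0],[-0.3,0.03,0.005,0.08,0,0,0]]]'
```

```text
time_s: 19.25
position: [0.57, 0.0253, 0.249]
tool_rot: [[0.987, -0.0, -0.161], [0.161, 0.0, 0.987], [-0.0, -1.0, 0.0]]
ft_force: [0.8, 0.3, 0.2]
grip_width: 0.0301
```

```bash
python3 -m inch '[[[-0.3,0,0,1,0,0,0],[-0.3,0,0,2.5,0,0,0],[-0.3,0,0,5,0,0,0],[-0.3,0,0,9,0,0,0],[-0.3,-3,0,13,0,0,0],[-0.3,-8,0,15,0,0,0],[-0.3,-13,0,15,0,0,0],[-0.3,-18,-4,15,0,0,0],[-0.3,-20,-9,15,0,0,0],[-0.3,-20,-14,15,0,0,0],[-0.3,-20,-19,15,0,0,0],[-0.3,-20,-24,15,0,0,0],[-0.3,-20,-28,15,0,0,0],[-0.3,-20,-28,15,0,0,0],[-0.3,-20,-28,15,0,0,0],[-0.3,-20,-28,15,0,0,0]]]'
python3 - <<'E'
from h import *
for n in("side","top"): cv2.imwrite(f"pics/{n}8.png",env.get_image(n)["frame"][:,:,::-1])
crop("pics/side8.png","pics/s8.png",240,95,340,255,4)
crop("pics/top8.png","pics/t8.png",350,120,550,230,4)
E
```

```text
time_s: 21.25
position: [0.3701, -0.2537, 0.3996]
tool_rot: [[0.987, 0.001, -0.163], [0.163, -0.001, 0.987], [0.001, -1.0, -0.001]]
ft_force: [-0.1, -0.4, -0.2]
grip_width: 0.0301
```

View pics/s8.png

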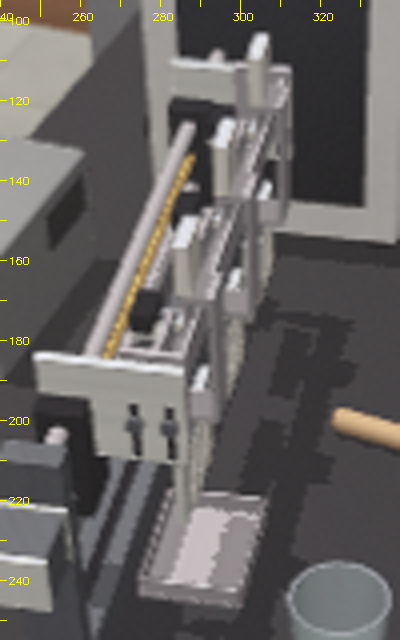

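View pics/t8.png

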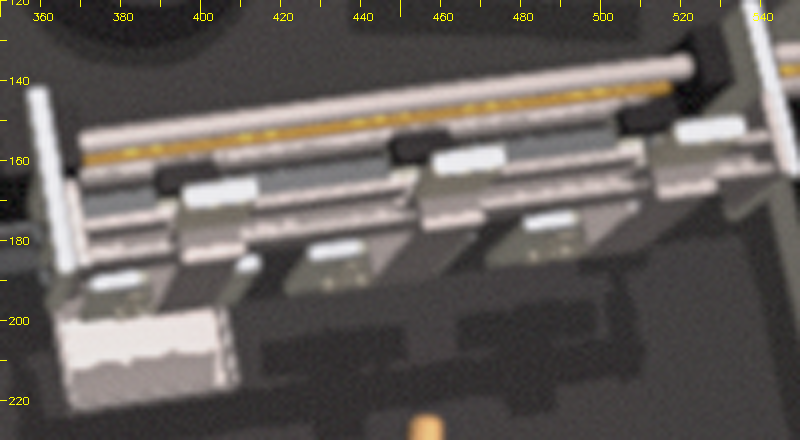

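Three tabs in a row, top (405,168), (467,160), (527.5,152); tray and hung carriers unmoved. Check the height and position of tab a.

```bash
python3 - <<'E'
from h import *
crop("pics/side8.png","pics/s9.png",275,140,305,180,14)
crop("pics/top8.png","pics/t9.png",385,150,425,180,14)
a,b=cv2.imread("pics/s9.png"),cv2.imread("pics/t9.png")
h=max(a.shape[0],b.shape[0]);o=np.zeros((h,a.shape[1]+b.shape[1],3),np.uint8);o[:a.shape[0],:a.shape[1]]=a;o[:b.shape[0],a.shape[1]:]=b
o=cv2.resize(o,None,fx=.8,fy=.8); cv2.imwrite("pics/c9.png",o)
E
```

```text
(no output)
```

View pics/c9.png

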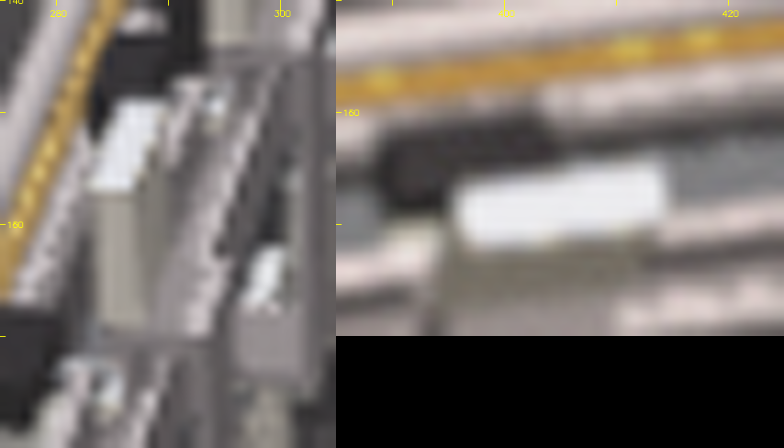

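View pics/side8.png

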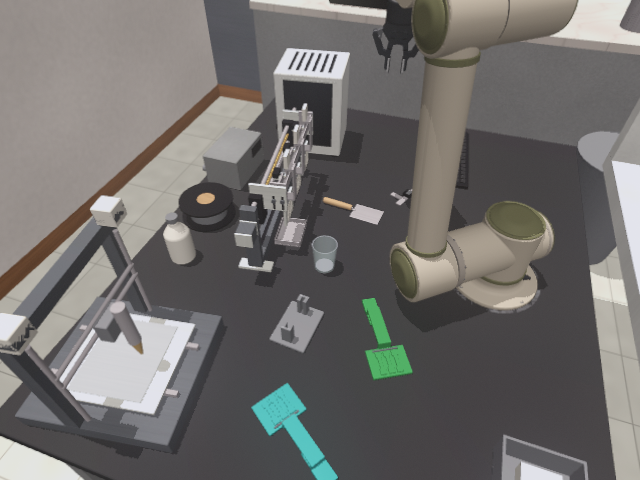

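```bash
python3 - <<'E'
from h import *
a,g=tri((286.3,153),(405.2,167.9));print(a,g)
d=a[:2]-S;print(d@[np.cos(TH),np.sin(TH)],d@[-np.sin(TH),np.cos(TH)])
o=env.observe();print(o["time_s"])
E
```

```text
[0.57128306 0.02404576 0.27746126] [np.float64(0.0004757341465773), np.float64(0.00047573414657740316)]
0.0005526423336849748 -0.0014634704202066112
21.35
```

The tab's top is at z = 0.2775, against 0.277 for both hung carriers, and within 1.5 mm of the station in x and y. It is seated like its neighbours, so I hand in.

```bash
python3 -c "
from rig import env
print(env.close_job())"
```

```text
the job is handed in; nothing more can be done
None
```

The carrier now hangs at the free station (a, the +y end, marked by the tray). I handed the job in at about 21 s of the 54 s allowed; no verdict was given.

- **Placing:** I gripped the tab, lifted the carrier straight out of the rack and took it round the beaker. I brought the hook over the lip and felt for the lip's inner face (up to 8 N), then pressed past the roller. The downward push, carrier weight included, read about 10 N at the roller.
- **Seating:** After the roller the force fell away. It then climbed with no further travel, with the foot at about 0.201 m, which matches the floor height worked out from the hung carriers. I let go with almost no load on the wrist.
- **Last checks:** The final pictures put the carrier's tab top at z = 0.2775 m, against about 0.277 m for the two hung carriers. It is within 1.5 mm of the station point in x and y. The tray, beaker, spatula and both hung carriers look unmoved, and the arm is well clear.
- **Disagreement:** I felt the lip about 1 mm farther back (+x) than the pictures suggested, which is within the camera's 2 mm accuracy.
- **Not seen directly:** The keeper roller standing over the bead is not visible in the pictures. I judge it from the forces and the matching tab height.

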